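Load the ultrasonic cleaner on the phone-repair bench

ROBOT

A 7-joint arm with a two-finger parallel gripper is mounted at the origin on the work surface. World frame = base frame: x ahead of the robot, y to its left, z up, the work surface at z = 0. Lengths are in mm, angles in degrees, forces in N, time in s.
With the tool pointing down it reaches from about 425 to 825 mm from the base axis. Payload 3.6 kg.
Tool frame: the origin (TCP) lies on the centre line of the jaws, within the pads' length; the fingertips stand 17 mm ahead of it and the grasp point (between the pads) lies 2 mm behind it; z points along the fingers, y is the line along which they close (so a half turn about z gives the same grasp; the last joint's range is limited). The gripper opens to 93 mm and grips with 3 to 60 N. Pads are 15 mm wide; open, the fingers measure 128 mm over their backs; the gripper's body (75 mm by 188 mm) begins 65 mm behind the grasp point.
Start: joints at [73.768, 35.231, -0.722, 81.555, 0.464, 63.22, -2.315], TCP at [165.104, -628.652, 235.64] pointing down, gripper open.
Joint ranges: [-178.69, 178.69], [-17.37, 117.87], [-77.05, 75.6], [15.02, 138.74], [-78.02, 258.01], [0.78, 113.62], [-162.83, 162.83]. Speed limits (degrees/s): [159.86, 159.86, 180, 180, 180, 180, 180].

INTERFACE

Orientations are given as a 3x3 rotation matrix whose columns are the frame's x, y, z axes.
In Python, from cell import env, optics gives the robot as it stands.
- The arm moves only by the tool servo_tool, never from a script. Its argument "plan" is one flat list of numbers, 5 for each row, row after row: the closure, from 0 (fully open) to 1 (shut), then the shift along the world's x, y, z in units of 0.5 m (1.0 is 0.5 m), then the turn about the world's z in units of pi/2 rad (1.0 is pi/2 rad). A call has exactly 8 rows; each row is the pose to reach, as a shift and turn from the pose commanded when the call began; what a row does not reach only later rows make up. A row lasts 1/8 s, in which the tool goes at most 62.5 mm and 10.7 degrees, less where a joint would pass 70% of its speed; a pose out of reach is approached as far as the arm can. A call with a number of a shift or a turn outside -1 to 1 is refused whole. A call with a gripper value outside its range is refused whole. The fingers move at their own pace and stop on an object; the grip force is fixed at half the most. Time passes only in rows, so rows that repeat a pose let the fingers close, or fill a call up. It gives the time, the measured TCP pose, the force, the opening and the grip force at its end, in the units of the state.
- env.get_state(): the state, without advancing time (a new reading comes with each control period).
- optics.capture(name): name is "scene" or "top" or "wrist"; returns the picture (400x640x3 uint8, blue, green, red); there is no depth.
- optics.camera_params(name): a dict with "camera_matrix" (3x3 intrinsics, pixels), "cam_to_world" (4x4, takes a point from camera to world coordinates). Camera axes: x right, y down, z forward; pixel columns grow to the right and rows downward; lengths in mm; the calibration is good to about 2 mm. The wrist camera is an equidistant fisheye: a pixel r from the principal point sees the ray r / f radians off the axis. A picture is of the moment at which its call begins: read the wrist's pose just before it. camera_params takes no time and is no camera call; for the wrist camera it gives the pose at the moment of the call.
- env.hand_in(): hands the job in; it is judged then, once.
The state is a dict: "time_s": time; "qpos": joint angles; "qd": joint speeds; "effort": joint torques, N m; "ee_pos": TCP position; "ee_rot": TCP orientation; "force": force on the tool from outside, world axes, zero at the start; "moment": the same for the moment, N m; "finger_gap": opening from 0.0 (shut) to 1.0 (fully open); "grasp_force": force on a finger pad.
Only numpy, scipy, OpenCV 4.12 (cv2) and the standard library are available. Lean on these libraries where they do the work, as an engineer would, in place of code of your own. Each camera call takes 0.05 s, during which the arm holds its last target. There are 200 camera calls.

TASK

Load the ultrasonic cleaner for its next wash: first stand the empty wire basket flat on the bottom of the tank, then lay the phone main board flat, shield cans up, on the basket floor on one side of the cross-bar handle and stand the screw cup upright on the floor on the other side (board or cup first, either side), and last put the lid on so that its pan sits down in the tank mouth and its flange lies flat on the rim all round. Set things down, do not drop them, let go of everything, and leave the flux jar, the roll of tape, the phone, the screwdriver and the brush where they lie.

Things in the scene. Friction and masses are not known exactly. Their poses are not given: they have to be found in the camera images.
- cleaner: Ultrasonic cleaner, white case, open stainless tank, dry; fixed, at the left or right of the bench. Case 156 (x) by 236 (y), rim 115 mm above the bench. Tank mouth 124 (x) by 204 (y), straight walls 16 thick, tank floor 57 mm above the bench. Origin: centre of the case's underside, on the bench, below the tank's centre; z up, control panel at -x.
- basket: Loose stainless wire basket, 102 (x) by 180 (y), walls 32 high, 220 g. Origin: centre under its feet; z up. Inner floor 7 mm above the origin, inside 96 by 174. A fixed cross-bar handle runs along x over the middle (y = 0), axis 42 mm above the origin, with a black grip sleeve 10 thick, 56 long (top at 47). Free floor each side of it 82 (y) by 96 (x).
- board: Loose phone main board, dark green with two silver shield cans on top, 26 (x) by 72 (y) by 6 mm thick, 40 g. Origin: centre of the underside; z up through the cans, long side along y. Lies cans up on the bench.
- cup: Loose perforated stainless screw cup, open at the top, with a few brass screws in it, outside diameter 36, height 36, wall 2 mm, about 60 g. Origin: centre of the underside; z up. Stands upright on the bench.
- lid: Loose stainless lid, 380 g, lying handle up. Flange 146 (x) by 226 (y), 3 thick, underside 8 mm above the origin; below it a pan 108 by 188, 8 deep, drops into the tank mouth with 8 mm play each side. Origin: centre of the pan's underside; z up. Black bar handle along y, 14 wide, 84 long, 32 to 44 mm above the origin, on posts at y = +-34. When on, its origin is 107 mm above the bench.
- flux_jar: Amber glass flux jar with a black screw cap, diameter 43, height 36, closed. Bystander; stands in one row with the board and the cup. Origin: centre of the underside.
- tape: Roll of paper tape lying flat, outside diameter 64, hole 38, height 19. Bystander. Origin: centre of the underside.
- phone: Black phone lying face up, 72 by 147 by 8. Bystander. Origin: centre of the underside.
- driver: Small screwdriver lying on the bench, 160 mm long along its x axis. Bystander. Origin: underside, near the middle.
- brush: Small cleaning brush lying on the bench, 150 mm long along its x axis. Bystander. Origin: underside, near the middle.

How it is judged (in metres and radians):
On the way, in this order (a step that is already met when the one before it is completed fails the run):
1. the empty basket stands flat on the tank floor, let go, board and cup not yet in it (z of basket in the frame of cleaner between 0.05 and 0.0605 m and x of basket in the frame of cleaner between -0.016 and 0.016 m and y of basket in the frame of cleaner between -0.017 and 0.017 m and angle between the z axis of basket and the z axis of cleaner, either way round below 0.05 rad and linear speed of basket below 0.02 m/s and contact force between basket and the fingers below 0.1 N and horizontal distance between each of board, cup and basket above 0.11 m), for 0.2 s.
2. board flat on the basket floor on one side of the handle, cup upright on the floor on the other side, both let go, basket still seated (z of basket in the frame of cleaner between 0.05 and 0.0605 m and x of basket in the frame of cleaner between -0.016 and 0.016 m and y of basket in the frame of cleaner between -0.017 and 0.017 m and angle between the z axis of basket and the z axis of cleaner, either way round below 0.05 rad and z of board in the frame of basket between 0.003 and 0.0115 m and x of board in the frame of basket between -0.04 and 0.04 m and angle between the z axis of board and the z axis of basket, either way round below 0.12 rad and angle between board's own z axis and vertical below 0.2 rad and z of cup in the frame of basket between 0.003 and 0.0115 m and x of cup in the frame of basket between -0.04 and 0.04 m and angle between cup's own z axis and vertical below 0.12 rad and ((y of board in the frame of basket between 0.01 and 0.085 m and y of cup in the frame of basket between -0.085 and -0.01 m) or (y of board in the frame of basket between -0.085 and -0.01 m and y of cup in the frame of basket between 0.01 and 0.085 m)) and linear speed of each of board, cup below 0.02 m/s and contact force between each of board, cup and the fingers below 0.1 N), for 0.2 s.
At the end, for the whole second after the job is handed in: Basket flat on the tank floor; board flat, cans up, and cup upright (0.12 rad) on the basket floor, one each side of the handle, 10 mm or more off its midline; lid on: pan in the mouth, flange flat on the rim (3.5 mm, 0.04 rad), within 13 mm of centre; all at rest, let go (z of basket in the frame of cleaner between 0.05 and 0.0605 m and x of basket in the frame of cleaner between -0.016 and 0.016 m and y of basket in the frame of cleaner between -0.017 and 0.017 m and angle between the z axis of basket and the z axis of cleaner, either way round below 0.05 rad and z of board in the frame of basket between 0.003 and 0.0115 m and x of board in the frame of basket between -0.04 and 0.04 m and angle between the z axis of board and the z axis of basket, either way round below 0.12 rad and angle between board's own z axis and vertical below 0.2 rad and z of cup in the frame of basket between 0.003 and 0.0115 m and x of cup in the frame of basket between -0.04 and 0.04 m and angle between cup's own z axis and vertical below 0.12 rad and ((y of board in the frame of basket between 0.01 and 0.085 m and y of cup in the frame of basket between -0.085 and -0.01 m) or (y of board in the frame of basket between -0.085 and -0.01 m and y of cup in the frame of basket between 0.01 and 0.085 m)) and z of lid in the frame of cleaner between 0.1 and 0.1105 m and x of lid in the frame of cleaner between -0.013 and 0.013 m and y of lid in the frame of cleaner between -0.013 and 0.013 m and angle between the z axis of lid and the z axis of cleaner, either way round below 0.04 rad and angle between lid's own z axis and vertical below 0.1 rad and linear speed of each of basket, board, cup, lid below 0.02 m/s); the robot touches nothing.
It fails at once if the flux jar, tape, phone, screwdriver or brush moved more than 25 mm (distance of any of flux_jar, tape, phone, driver, brush from where it was at the start of the episode above 0.025 m).
It fails at once if the basket dropped (over 0.7 m/s and not held) (linear speed of basket above 0.7 m/s and contact force between basket and the fingers below 0.05 N).
It fails at once if the board dropped (over 0.7 m/s and not held) (linear speed of board above 0.7 m/s and contact force between board and the fingers below 0.05 N).
It fails at once if the screw cup dropped (over 0.7 m/s and not held) (linear speed of cup above 0.7 m/s and contact force between cup and the fingers below 0.05 N).
It fails at once if the lid dropped (over 0.7 m/s and not held) (linear speed of lid above 0.7 m/s and contact force between lid and the fingers below 0.05 N).
It also fails if it takes over 125 s, if anything falls off the work surface, if the arm or the gripper's body presses on something with over 40 N, if the wrist force passes 120 N, or if a joint passes its speed limit or range.

## Working session

There is one attempt and no reset: what is moved stays moved. The work goes in short steps, Python scripts to look and compute and a tool call to move; the robot and the scene stay as the last step left them, time stands still between calls to the robot, and variables do not carry over. Pictures are saved under pics/ and viewed, at most 14 in all, crops included, and the job is handed in when it is done.

Besides the shell and the picture viewer there is one more tool, called after "Call:" as name(argument=value, ...) on one line, values as JSON. servo_tool: Moves the arm, as the interface text tells. Its arguments: {"type":"object","properties":{"plan":{"type":"array","items":{"type":"number","minimum":-1,"maximum":1}}},"required":["plan"]}

```bash
ls; mkdir -p pics
cat > h.py <<'E'
import numpy as np, cv2
from cell import env, optics
def cast(name,u,v,z,P=None):
    P=P or optics.camera_params(name); K=np.array(P["camera_matrix"]); T=np.array(P["cam_to_world"])
    x=(u-K[0,2])/K[0,0]; y=(v-K[1,2])/K[1,1]
    if name=="wrist":
        r=np.hypot(x,y); d=np.array([x/r*np.sin(r),y/r*np.sin(r),np.cos(r)]) if r>1e-9 else np.array([0,0,1.])
    else: d=np.array([x,y,1.])
    d=T[:3,:3]@d; o=T[:3,3]
    return o+d*(z-o[2])/d[2]
E
python3 - <<'E'
from h import *
for n in("top","scene"):
    im=optics.capture(n); cv2.imwrite(f"pics/{n}0.png",im)
    P=optics.camera_params(n); print(n,np.round(P["camera_matrix"],1).tolist(),np.round(P["cam_to_world"],2).tolist())
s=env.get_state(); print(s["ee_pos"],s["ee_rot"],s["time_s"])
E
```

```text
pics
top [[452.8, 0.0, 323.5], [0.0, 452.8, 197.1], [0.0, 0.0, 1.0]] [[-0.01, -0.98, 0.18, 325.18], [-1.0, 0.01, 0.02, -16.75], [-0.02, -0.18, -0.98, 1312.34], [0.0, 0.0, 0.0, 1.0]]
scene [[454.1, 0.0, 315.0], [0.0, 454.1, 196.3], [0.0, 0.0, 1.0]] [[0.23, 0.8, -0.56, 1132.04], [0.97, -0.19, 0.13, -132.89], [-0.0, -0.57, -0.82, 922.52], [0.0, 0.0, 0.0, 1.0]]
[ 164.92521433 -628.04365175  234.60857392] [[ 9.67189397e-01  2.54055694e-01 -6.12628678e-04]
 [ 2.54056430e-01 -9.67186910e-01  2.19333438e-03]
 [-3.52973520e-05 -2.27701201e-03 -9.99997407e-01]] 0.1
```

View pics/top0.png

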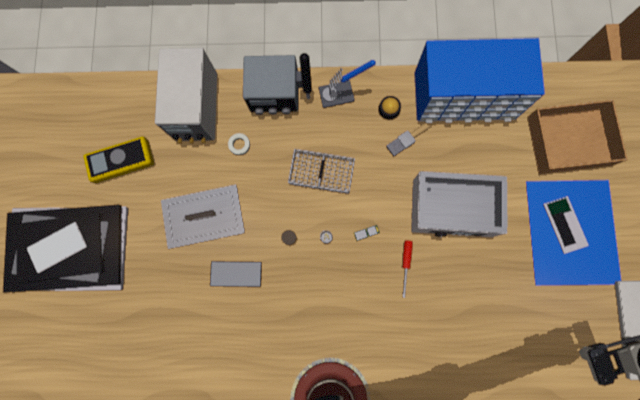

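View pics/scene0.png

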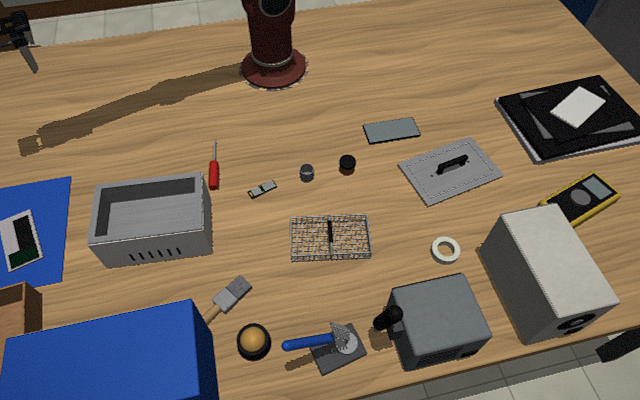

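The top view shows the lid at (203,215), basket at (322,171), jar at (289,238), cup at (326,238), board at (367,233) and cleaner at (460,205). The tape, phone, driver and brush lie clear of these. Next I'll segment an enlarged crop.

Run:
```python
from h import *
im=cv2.imread("pics/top0.png"); c=im[140:300,155:515]
cv2.imwrite("pics/crop0.png",cv2.resize(c,None,fx=2.2,fy=2.2,interpolation=cv2.INTER_CUBIC))
hsv=cv2.cvtColor(im,cv2.COLOR_BGR2HSV)
m=((hsv[...,1]<70)).astype(np.uint8)*255
m[:135]=0;m[300:]=0;m[:,:158]=0;m[:,515:]=0
m=cv2.morphologyEx(m,cv2.MORPH_CLOSE,np.ones((3,3)))
for cc in cv2.findContours(m,cv2.RETR_EXTERNAL,cv2.CHAIN_APPROX_NONE)[0]:
    if cv2.contourArea(cc)>40:
        r=cv2.minAreaRect(cc); print(cv2.contourArea(cc),np.round(r[0],1),np.round(r[1],1),round(r[2],1),"z0",np.round(cast("top",*r[0],0)[:2]), [np.round(cast("top",*p,0)[:2]).tolist() for p in cv2.boxPoints(r)])
```

```text
41.5 [404.6 283. ] [ 2.5 28.2] 5.0 z0 [ 310. -217.] [[271.0, -208.0], [349.0, -218.0], [349.0, -225.0], [270.0, -215.0]]
1182.5 [235.4 273.8] [50.6 24.9] 1.6 z0 [341. 266.] [[308.0, 339.0], [379.0, 340.0], [373.0, 193.0], [303.0, 194.0]]
113.0 [288.5 237. ] [12. 12.] 45.0 z0 [444. 114.] [[445.0, 139.0], [469.0, 114.0], [444.0, 89.0], [420.0, 114.0]]
114.5 [325.7 236.6] [12.5 12.1] 26.6 z0 [444.   6.] [[437.0, 30.0], [468.0, 14.0], [451.0, -18.0], [420.0, -2.0]]
163.5 [365.5 232.6] [ 8.7 22.3] 70.3 z0 [ 454. -110.] [[456.0, -75.0], [477.0, -137.0], [453.0, -144.0], [432.0, -83.0]]
3778.5 [201.7 216.1] [49.9 80.1] 78.4 z0 [509. 370.] [[560.0, 504.0], [605.0, 271.0], [459.0, 238.0], [415.0, 466.0]]
5638.0 [459.5 203.5] [65. 95.] 90.0 z0 [ 536. -386.] [[635.0, -252.0], [631.0, -531.0], [439.0, -515.0], [443.0, -243.0]]
2157.5 [321.1 170.6] [62.6 36.5] 9.2 z0 [641.  17.] [[603.0, 118.0], [713.0, 101.0], [679.0, -84.0], [570.0, -64.0]]
315.5 [400.5 142.7] [14.4 27.7] 56.3 z0 [ 723. -222.] [[718.0, -175.0], [765.0, -246.0], [727.0, -268.0], [681.0, -197.0]]
337.0 [238.5 144.5] [19. 21.] 90.0 z0 [726. 266.] [[756.0, 299.0], [755.0, 235.0], [696.0, 234.0], [697.0, 297.0]]
124.5 [192.  137.5] [ 5. 44.] 90.0 z0 [750. 408.] [[760.0, 476.0], [757.0, 342.0], [741.0, 341.0], [744.0, 475.0]]
```

View pics/crop0.png

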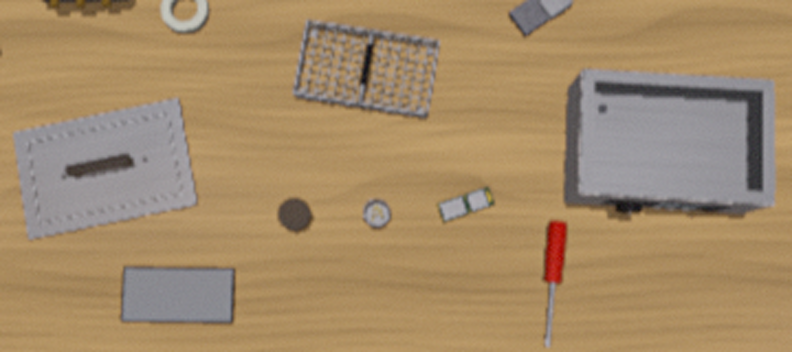

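The crop shows the cleaner's rim corners near (583,72), (775,82), (772,208) and (577,198), and the board's long axis turned about 19°. I'll move over the cleaner first to measure it with the wrist camera.

Run:
```python
from h import *
f=lambda u,v:(155+u/2.2,140+v/2.2)
for p in [(583,72),(775,82),(772,208),(577,198)]: print(np.round(cast("top",*f(*p),115)))
s=env.get_state();P=optics.camera_params("wrist");T=np.array(P["cam_to_world"]);R=np.array(s["ee_rot"])
print(np.round(R.T@(T[:3,3]-s["ee_pos"])),np.round(R.T@T[:3,:3],2).tolist(),P["camera_matrix"])
```

```text
[ 603. -253.  115.]
[ 587. -485.  115.]
[ 433. -469.  115.]
[ 448. -238.  115.]
[  67.   -0. -148.] [[-0.0, -0.97, -0.24], [1.0, -0.0, 0.0], [-0.0, -0.24, 0.97]] [[309.70691629   0.         321.67505693]
 [  0.         309.70691629 194.08768036]
 [  0.           0.           1.        ]]
```

Call:
servo_tool(plan=[0,0.08,0.06,0.16,-0.05,0,0.17,0.13,0.26,-0.1,0,0.26,0.21,0.3,-0.15,0,0.36,0.3,0.3,-0.18,0,0.46,0.38,0.3,-0.18,0,0.56,0.46,0.3,-0.18,0,0.6,0.52,0.3,-0.18,0,0.6,0.52,0.3,-0.18])

```text
time_s: 1.1
ee_pos: [468.7, -363.6, 385.0]
ee_rot: [[1.0, -0.017, 0.001], [-0.017, -1.0, 0.004], [0.001, -0.004, -1.0]]
force: [-0.1, -0.4, 0.5]
finger_gap: 0.996
grasp_force: 0.0
```

Run:
```python
from h import *
P=optics.camera_params("wrist"); im=optics.capture("wrist"); cv2.imwrite("pics/w1.png",im); import pickle; pickle.dump(P,open("w1.pkl","wb"))
s=env.get_state(); print(s["time_s"],np.round(s["ee_pos"]),np.round(s["ee_rot"],3).tolist(),np.round(s["qpos"]),np.round(np.array(P["cam_to_world"])[:3,3]))
```

```text
1.15 [ 469. -363.  385.] [[1.0, -0.017, 0.001], [-0.017, -1.0, 0.004], [0.001, -0.004, -1.0]] [ 36.  24.  -1.  76.   0.  79. -55.] [ 536. -365.  533.]
```

View pics/w1.png

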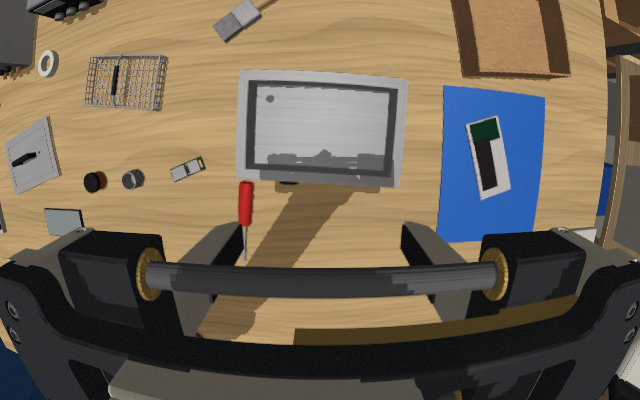

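The rim is clear in this wrist view, with outer corners near (238,70), (407,79), (400,187) and (237,180). The other items are all at left. I'll fit the rim quad and the mouth.

Run:
```python
from h import *; import pickle
im=cv2.imread("pics/w1.png"); P=pickle.load(open("w1.pkl","rb")); hsv=cv2.cvtColor(im,cv2.COLOR_BGR2HSV)
def an(m,zs,n=4):
    for cc in sorted(cv2.findContours(m,cv2.RETR_CCOMP,cv2.CHAIN_APPROX_NONE)[0],key=cv2.contourArea)[-3:]:
        if cv2.contourArea(cc)<100: continue
        q=np.array([cast("wrist",*p[0],zs,P)[:2] for p in cc],np.float32)
        r=cv2.minAreaRect(q); print(cv2.contourArea(cc),"c",np.round(r[0],1),"size",np.round(r[1],1),"ang",round(r[2],1),cv2.boundingRect(cc))
m=((hsv[...,1]<40)&(hsv[...,2]>130)).astype(np.uint8)*255
m[:60]=0;m[195:]=0;m[:,:228]=0;m[:,415:]=0
an(m,115); cv2.imwrite("pics/m.png",m)
print("corners",[np.round(cast("wrist",*p,115,P)[:2]).tolist() for p in [(238,70),(407,79),(400,187),(237,180)]])
print("mouth",[np.round(cast("wrist",*p,115,P)[:2]).tolist() for p in [(248,80),(397,88),(391,177),(247,171)]])
print("bask z32",[np.round(cast("wrist",*p,32,P)[:2]).tolist() for p in [(89,56),(166,56),(162,110),(84,104)]])
print("handle z42", cast("wrist",115,80,42,P)[:2],"board",cast("wrist",188,168,4,P)[:2],"cup",cast("wrist",131,175,36,P)[:2])
```

```text
3336.0 c [ 523.7 -361.5] size [231.2 152.1] ang 85.7 (236, 70, 173, 118)
8562.5 c [ 524.9 -362.2] size [178.7 105.7] ang 86.7 (255, 86, 134, 78)
corners [[607.0, -251.0], [591.0, -481.0], [440.0, -473.0], [454.0, -243.0]]
mouth [[592.0, -265.0], [577.0, -466.0], [454.0, -459.0], [466.0, -258.0]]
bask z32 [[700.0, 95.0], [663.0, -94.0], [567.0, -84.0], [603.0, 110.0]]
handle z42 [635.18180528  14.85914887] board [ 456.92882331 -115.45916798] cup [454.01461713  -4.76510665]
```

Call:
servo_tool(plan=[0,0.03,0.1,0,-0.05,0,0.07,0.2,-0.02,-0.1,0,0.12,0.32,-0.04,-0.12,0,0.16,0.44,-0.06,-0.12,0,0.2,0.56,-0.08,-0.12,0,0.22,0.68,-0.1,-0.12,0,0.22,0.74,-0.12,-0.12,0,0.22,0.74,-0.12,-0.12])

```text
time_s: 2.15
ee_pos: [574.3, 3.2, 324.3]
ee_rot: [[0.978, -0.209, -0.003], [-0.209, -0.978, 0.001], [-0.003, -0.0, -1.0]]
force: [-0.8, -0.3, -0.4]
finger_gap: 0.998
grasp_force: 0.0
```

Run:
```python
from h import *
P=optics.camera_params("wrist"); im=optics.capture("wrist"); cv2.imwrite("pics/w2.png",im); import pickle; pickle.dump(P,open("w2.pkl","wb"))
s=env.get_state(); print(s["time_s"],np.round(s["ee_pos"]),np.round(s["ee_rot"],3).tolist(),np.round(s["qpos"]),np.round(np.array(P["cam_to_world"])[:3,3]))
```

```text
2.2 [575.   0. 325.] [[0.977, -0.213, -0.002], [-0.213, -0.977, -0.002], [-0.001, 0.002, -1.0]] [   0.   24.   -4.   86.    2.   70. -106.] [640. -10. 472.]
```

View pics/w2.png

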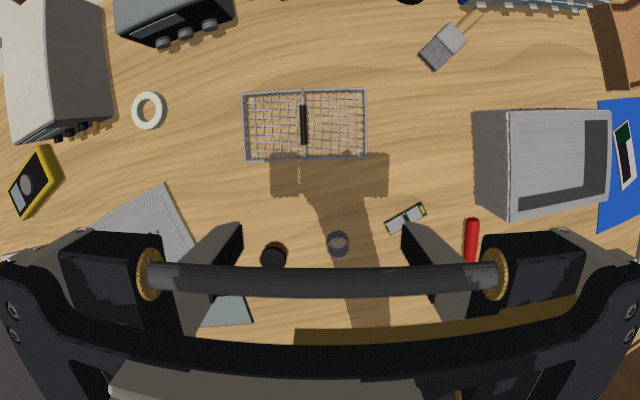

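The cleaner's centre is (523.5, -362), turned -3.8°. In this view the basket rim spans (243,95) to (367,160), with the black sleeve at (303,105) to (304,143). I'll measure the handle and the row items from here.

```bash
cat >> h.py <<'E'
def blobs(im,m,z,P,roi,amin=40,k=4):
    x0,y0,x1,y1=roi; w=np.zeros(m.shape,np.uint8); w[y0:y1,x0:x1]=m[y0:y1,x0:x1].astype(np.uint8)*255
    for cc in sorted(cv2.findContours(w,cv2.RETR_EXTERNAL,cv2.CHAIN_APPROX_NONE)[0],key=cv2.contourArea)[-k:]:
        if cv2.contourArea(cc)<amin: continue
        q=np.array([cast("wrist",*p[0],z,P)[:2] for p in cc],np.float32); r=cv2.minAreaRect(q)
        b=cv2.boxPoints(r); e=max([b[1]-b[0],b[2]-b[1]],key=np.linalg.norm)
        print("c",np.round(r[0],1),"size",np.round(r[1],1),"long dir",round(np.degrees(np.arctan2(e[1],e[0]))%180,1),cv2.boundingRect(cc))
E
python3 - <<'E'
from h import *; import pickle
im=cv2.imread("pics/w2.png"); P=pickle.load(open("w2.pkl","rb")); hsv=cv2.cvtColor(im,cv2.COLOR_BGR2HSV)
print("sleeve z44");blobs(im,hsv[...,2]<60,44,P,(280,85,325,150))
q=[cast("wrist",*p,32,P)[:2] for p in [(243,95),(366,89),(367,157),(247,161)]]; print(np.round(q),np.mean(q,0))
for z in (0,36):
  print("cup",z);blobs(im,(hsv[...,1]<90),z,P,(322,228,356,262))
print("board");blobs(im,(hsv[...,1]<70)|((hsv[...,0]>35)&(hsv[...,0]<95)),5,P,(380,195,432,237))
E
```

```text
sleeve z44
c [635.5  16.5] size [ 8.3 54. ] long dir 167.7 (300, 105, 7, 40)
[[697.  92.]
 [667. -80.]
 [571. -63.]
 [602. 109.]] [634.48635241  14.47429564]
cup 0
c [433.4   5.6] size [36.8 50.9] long dir 168.3 (327, 230, 23, 29)
cup 36
c [449.2   4.4] size [34. 47.] long dir 168.3 (327, 230, 23, 29)
board
c [ 438.2 -114.6] size [66.1 69.3] long dir 104.7 (384, 202, 48, 35)
```

Basket centre is about (635,16), turned -10.5°. The tool goes down over the sleeve.

Call:
servo_tool(plan=[0,0.06,0.015,-0.1,0.02,0,0.12,0.03,-0.2,0.02,0,0.12,0.03,-0.31,0.02,0,0.12,0.03,-0.42,0.02,0,0.12,0.03,-0.5,0.02,0,0.12,0.03,-0.55,0.02,0,0.12,0.03,-0.57,0.02,0,0.12,0.03,-0.57,0.02])

```text
time_s: 3.2
ee_pos: [635.4, 13.9, 40.8]
ee_rot: [[0.983, -0.185, 0.0], [-0.185, -0.983, -0.001], [0.0, 0.001, -1.0]]
force: [-0.8, 0.4, 0.9]
finger_gap: 0.996
grasp_force: 0.0
```

Call:
servo_tool(plan=[0.6,0,0,0,0,1,0,0,0,0,1,0,0,0,0,1,0,0,0,0,1,0,0,0,0,1,0,0,0,0,1,0,0,0,0,1,0,0,0,0])

```text
time_s: 4.2
ee_pos: [635.1, 16.4, 40.6]
ee_rot: [[0.983, -0.182, -0.0], [-0.182, -0.983, 0.0], [-0.0, -0.0, -1.0]]
force: [-0.6, 0.4, 0.6]
finger_gap: 0.185
grasp_force: 0.0
```

Call:
servo_tool(plan=[1,0,0,0,0,1,0,0,0,0,1,0,0,0,0,1,0,0,0,0,1,0,0,0.03,0,1,0,0,0.1,0,1,0,0,0.2,0,1,0,0,0.3,0])

```text
time_s: 5.2
ee_pos: [634.5, 16.1, 192.5]
ee_rot: [[0.983, -0.182, -0.001], [-0.182, -0.983, -0.0], [-0.001, 0.0, -1.0]]
force: [1.1, -0.4, -4.0]
finger_gap: 0.099
grasp_force: 30.0
```

Call:
servo_tool(plan=[1,-0.03,-0.09,0,0.02,1,-0.06,-0.2,0,0.04,1,-0.09,-0.31,0,0.06,1,-0.13,-0.42,0,0.074,1,-0.16,-0.53,0,0.074,1,-0.19,-0.64,0,0.074,1,-0.21,-0.72,0,0.074,1,-0.223,-0.757,0,0.074])

```text
time_s: 6.2
ee_pos: [521.4, -365.5, 190.9]
ee_rot: [[0.997, -0.071, -0.001], [-0.071, -0.997, -0.002], [-0.001, 0.002, -1.0]]
force: [-0.9, 0.8, -2.5]
finger_gap: 0.096
grasp_force: 30.0
```

Call:
servo_tool(plan=[1,0,0,0,0,1,0,0,0,0,1,0,0,0,0,1,0,0,0,0,1,0,0,0,0,1,0,0,0,0,1,0,0,0,0,1,0,0,0,0])

```text
time_s: 7.2
ee_pos: [523.6, -362.2, 190.6]
ee_rot: [[0.998, -0.067, 0.0], [-0.067, -0.998, 0.0], [0.0, -0.0, -1.0]]
force: [0.0, 0.0, -2.6]
finger_gap: 0.097
grasp_force: 30.0
```

Run:
```python
from h import *
P=optics.camera_params("wrist"); im=optics.capture("wrist"); cv2.imwrite("pics/w3.png",im); import pickle; pickle.dump(P,open("w3.pkl","wb"))
s=env.get_state(); print(s["time_s"],np.round(s["ee_pos"],1),np.round(s["qpos"]))
```

```text
7.25 [ 523.6 -362.2  190.6] [ 36.  37.  -6.  87.   4.  57. -65.]
```

View pics/w3.png

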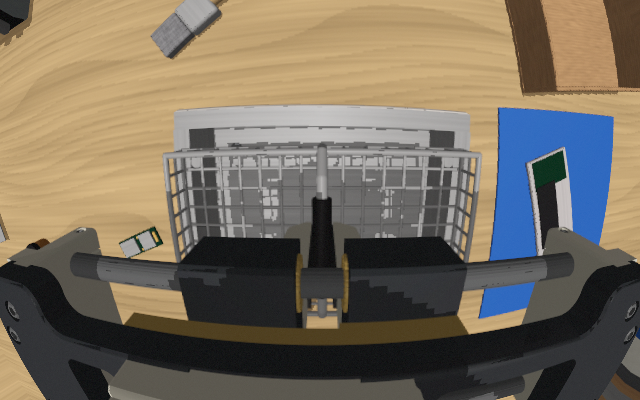

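The basket hangs level over the tank, with its far rim corners at (165,155) and (480,155). The cleaner's far rim corners are at (175,110) and (470,114).

Run:
```python
from h import *; import pickle
P=pickle.load(open("w3.pkl","rb"))
c=lambda u,v,z:cast("wrist",u,v,z,P)[:2]
R=lambda t:np.array([[np.cos(t),-np.sin(t)],[np.sin(t),np.cos(t)]])
def ctr(a,b,hx):
    e=a-b; t=np.arctan2(-e[0],e[1]); return (a+b)/2-R(t)@[hx,0],np.degrees(t),np.linalg.norm(e)
print("basket",ctr(c(165,154,181),c(480,154,181),51))
print("clean",ctr(c(175,111,115),c(469,114,115),78))
```

```text
basket (array([ 523.09779571, -362.42872486]), np.float64(-3.8276247990556627), np.float64(175.6173462643511))
clean (array([ 521.27619932, -361.33061389]), np.float64(-4.41775079171482), np.float64(226.22273025174187))
```

Aligned to within 2 mm, so I lower it slowly.

Call:
servo_tool(plan=[1,-0.002,0,-0.04,0,1,-0.002,0,-0.08,0,1,-0.002,0,-0.11,0,1,-0.002,0,-0.14,0,1,-0.002,0,-0.16,0,1,-0.002,0,-0.175,0,1,-0.002,0,-0.184,0,1,-0.002,0,-0.185,0])

```text
time_s: 8.25
ee_pos: [522.6, -362.2, 98.1]
ee_rot: [[0.998, -0.067, 0.0], [-0.067, -0.998, 0.0], [0.0, -0.0, -1.0]]
force: [0.1, -0.0, -3.1]
finger_gap: 0.097
grasp_force: 30.0
```

Call:
servo_tool(plan=[1,0,0,0,0,1,0,0,-0.001,0,0.6,0,0,-0.001,0,0.4,0,0,-0.001,0,0.4,0,0,-0.001,0,0.4,0,0,-0.001,0,0.4,0,0,-0.001,0,0.4,0,0,-0.001,0])

```text
time_s: 9.25
ee_pos: [522.6, -362.1, 97.6]
ee_rot: [[0.998, -0.067, 0.0], [-0.067, -0.998, 0.0], [0.0, -0.0, -1.0]]
force: [0.6, -0.4, -0.2]
finger_gap: 0.598
grasp_force: 0.0
```

The basket is seated and released. Next I lift away and turn toward the board.

Call:
servo_tool(plan=[0.4,0,0,0.1,0,0.4,0,0,0.2,0,0.4,0,0,0.305,0.1,0.4,-0.03,0.06,0.305,0.21,0.4,-0.06,0.12,0.305,0.32,0.4,-0.09,0.18,0.305,0.43,0.4,-0.12,0.24,0.305,0.54,0.4,-0.14,0.294,0.305,0.65])

```text
time_s: 10.25
ee_pos: [451.8, -214.1, 250.3]
ee_rot: [[0.574, 0.819, -0.0], [0.819, -0.574, -0.0], [-0.0, -0.0, -1.0]]
force: [-0.1, 0.1, 0.4]
finger_gap: 0.604
grasp_force: 0.0
```

Call:
servo_tool(plan=[0.4,0,0,0,0.11,0.4,0,0,0,0.22,0.4,0,0,0,0.33,0.4,0,0,0,0.35,0.4,0,0,0,0.35,0.4,0,0,0,0.35,0.4,0,0,0,0.35,0.4,0,0,0,0.35])

```text
time_s: 11.25
ee_pos: [452.6, -215.1, 250.2]
ee_rot: [[0.067, 0.998, -0.0], [0.998, -0.067, -0.0], [-0.0, -0.0, -1.0]]
force: [0.3, 0.3, -0.5]
finger_gap: 0.6
grasp_force: 0.0
```

Run:
```python
from h import *
P=optics.camera_params("wrist"); im=optics.capture("wrist"); cv2.imwrite("pics/w4.png",im); import pickle; pickle.dump(P,open("w4.pkl","wb"))
s=env.get_state(); print(s["time_s"],np.round(s["ee_pos"],1),np.round(s["ee_rot"],3)[:2,0],np.round(s["qpos"]))
```

```text
11.3 [ 452.7 -215.1  250.2] [0.067 0.998] [ 45.  24. -32. 104.  15.  57.   3.]
```

View pics/w4.png

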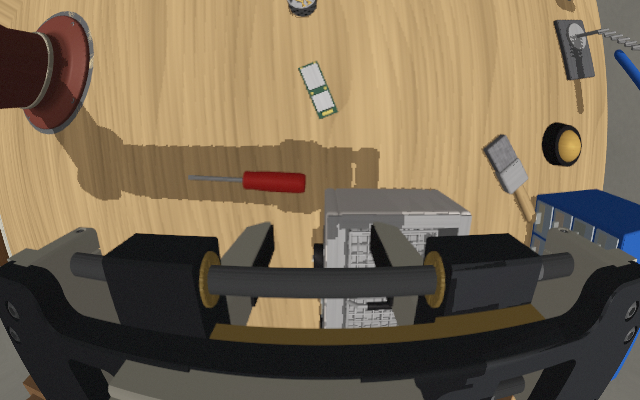

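The board lies clear at (318,90), the cup at the top edge (302,3), and the driver at (270,181).

Run:
```python
from h import *; import pickle
im=cv2.imread("pics/w4.png"); P=pickle.load(open("w4.pkl","rb")); hsv=cv2.cvtColor(im,cv2.COLOR_BGR2HSV)
m=(hsv[...,1]<50)&(hsv[...,2]>90)|((hsv[...,0]>35)&(hsv[...,0]<95))
m=cv2.morphologyEx(m.astype(np.uint8),cv2.MORPH_CLOSE,np.ones((3,3)))
blobs(im,m,5,P,(285,50,350,130))
```

```text
c [ 454.5 -111.4] size [25.2 70.5] long dir 107.9 (298, 62, 40, 57)
```

Call:
servo_tool(plan=[0.4,0.004,0.1,-0.05,0.1,0.4,0.004,0.2075,-0.1,0.2,0.4,0.004,0.2075,-0.2,0.241,0.4,0.004,0.2075,-0.3,0.241,0.4,0.004,0.2075,-0.38,0.241,0.4,0.004,0.2075,-0.43,0.241,0.4,0.004,0.2075,-0.455,0.241,0.4,0.004,0.2075,-0.463,0.241])

```text
time_s: 12.3
ee_pos: [454.9, -111.3, 18.4]
ee_rot: [[-0.307, 0.952, -0.0], [0.952, 0.307, -0.0], [-0.0, -0.0, -1.0]]
force: [1.0, -0.1, 0.2]
finger_gap: 0.597
grasp_force: 0.0
```

Call:
servo_tool(plan=[0.5,0,0,0,0,1,0,0,0,0,1,0,0,0,0,1,0,0,0,0,1,0,0,0,0,1,0,0,0,0,1,0,0,0,0,1,0,0,0,0])

```text
time_s: 13.3
ee_pos: [454.9, -111.5, 19.0]
ee_rot: [[-0.307, 0.952, 0.001], [0.952, 0.307, -0.0], [-0.001, 0.001, -1.0]]
force: [-0.9, -0.2, 5.9]
finger_gap: 0.258
grasp_force: 30.0
```

Board gripped. I lift it and carry it over the -y half of the basket.

Call:
servo_tool(plan=[1,0,0,0.04,0,1,0,0,0.14,0,1,0,0,0.26,0,1,0.03,-0.1,0.34,-0.05,1,0.05,-0.21,0.38,-0.1,1,0.07,-0.32,0.38,-0.15,1,0.09,-0.43,0.38,-0.2,1,0.12,-0.54,0.38,-0.241])

```text
time_s: 14.3
ee_pos: [514.0, -383.2, 208.0]
ee_rot: [[0.069, 0.998, -0.001], [0.998, -0.069, 0.001], [0.0, -0.001, -1.0]]
force: [0.5, -0.2, -1.0]
finger_gap: 0.259
grasp_force: 30.0
```

Call:
servo_tool(plan=[1,0.01,-0.053,0,0,1,0.01,-0.053,0,0,1,0.01,-0.053,0,0,1,0.01,-0.053,0,0,1,0.01,-0.053,0,0,1,0.01,-0.053,0,0,1,0.01,-0.053,0,0,1,0.01,-0.053,0,0])

```text
time_s: 15.3
ee_pos: [519.6, -407.9, 208.6]
ee_rot: [[0.067, 0.998, -0.0], [0.998, -0.067, -0.0], [-0.0, -0.0, -1.0]]
force: [-0.6, -0.8, -0.7]
finger_gap: 0.258
grasp_force: 30.0
```

Run:
```python
from h import *
P=optics.camera_params("wrist"); im=optics.capture("wrist"); cv2.imwrite("pics/w5.png",im); import pickle; pickle.dump(P,open("w5.pkl","wb"))
s=env.get_state(); print(s["time_s"],np.round(s["ee_pos"],1),np.round(s["ee_rot"],3)[:2,0],np.round(s["qpos"]),s["grasp_force"],s["finger_gap"])
```

```text
15.35 [ 519.6 -407.9  208.6] [0.067 0.998] [ 52.  40. -30.  81.  21.  64.  16.] 29.998450577259064 0.25629816513008874
```

View pics/w5.png

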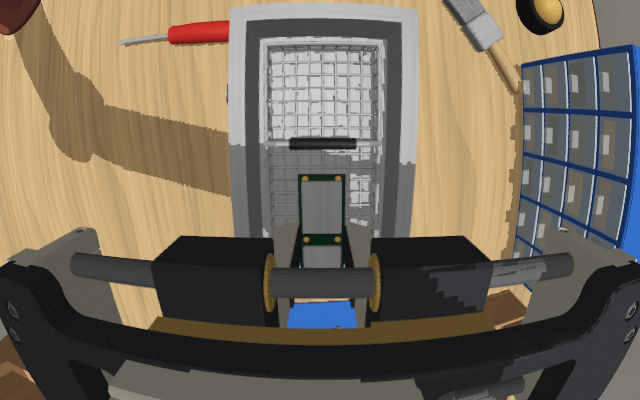

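The handle sleeve is at (290–356,143), the basket's far rim corners at (260,39) and (384,39), and the board's front edge at (300–345,175).

Run:
```python
from h import *; import pickle
P=pickle.load(open("w5.pkl","rb"))
c=lambda u,v,z:np.round(cast("wrist",u,v,z,P)[:2],1)
print("sleeve ends",c(290,142.5,103),c(356,143.5,103))
print("basket +y rim",c(260,39,89),c(384,39,89))
print("board +y edge",c(300,175,195),c(345,175,195))
print("rim +y",c(231,9,115),c(417,10,115))
im=cv2.imread("pics/w5.png"); blobs(im,im.max(2)<50,103,P,(280,130,365,155))
```

```text
sleeve ends [ 496.7 -358.9] [ 550.7 -363.3]
basket +y rim [ 475.4 -265.8] [ 582.6 -273. ]
board +y edge [ 510.5 -369.9] [ 534.3 -371.4]
rim +y [ 457.4 -243. ] [ 606.9 -253.4]
c [ 522.2 -364.5] size [ 3.3 53.4] long dir 175.9 (289, 145, 66, 5)
c [ 523.4 -359.1] size [ 4.2 53.3] long dir 176.2 (290, 138, 66, 6)
```

Board clearances are about 5 mm at each end, as planned. Lowering.

Call:
servo_tool(plan=[1,0.003,0.001,-0.06,0,1,0.003,0.001,-0.12,0,1,0.003,0.001,-0.16,0,1,0.003,0.001,-0.19,0,1,0.003,0.001,-0.215,0,1,0.003,0.001,-0.235,0,1,0.003,0.001,-0.248,0,1,0.003,0.001,-0.251,0])

```text
time_s: 16.35
ee_pos: [521.0, -407.4, 83.2]
ee_rot: [[0.067, 0.998, -0.0], [0.998, -0.067, 0.0], [0.0, -0.0, -1.0]]
force: [-1.5, 1.0, 3.5]
finger_gap: 0.256
grasp_force: 30.0
```

Call:
servo_tool(plan=[1,0,0,0,0,0.7,0,0,0,0,0.45,0,0,0,0,0.45,0,0,0,0,0.45,0,0,0,0,0.45,0,0,0,0,0.45,0,0,0.005,0,0.45,0,0,0.03,0])

```text
time_s: 17.35
ee_pos: [520.5, -407.1, 97.9]
ee_rot: [[0.067, 0.998, -0.002], [0.998, -0.067, 0.001], [0.001, -0.002, -1.0]]
force: [0.7, 0.2, -0.3]
finger_gap: 0.55
grasp_force: 0.0
```

Call:
servo_tool(plan=[0.4,0,0,0.1,0,0.4,0,0.01,0.2,0,0.4,-0.03,0.1,0.28,0,0.4,-0.06,0.21,0.304,0,0.4,-0.09,0.32,0.304,0,0.4,-0.12,0.43,0.304,0,0.4,-0.142,0.54,0.304,0,0.4,-0.142,0.594,0.304,0])

```text
time_s: 18.35
ee_pos: [449.3, -106.9, 251.6]
ee_rot: [[0.062, 0.998, 0.001], [0.998, -0.062, -0.001], [-0.001, 0.001, -1.0]]
force: [1.2, -0.5, -0.0]
finger_gap: 0.602
grasp_force: 0.0
```

Run:
```python
from h import *
P=optics.camera_params("wrist"); im=optics.capture("wrist"); cv2.imwrite("pics/w6.png",im); import pickle; pickle.dump(P,open("w6.pkl","wb"))
s=env.get_state(); print(s["time_s"],np.round(s["ee_pos"],1),np.round(s["ee_rot"],3)[:2,0],np.round(s["qpos"]))
```

```text
18.4 [ 449.9 -103.7  251.9] [0.058 0.998] [ 37.  21. -36. 109.  14.  55.  -9.]
```

View pics/w6.png

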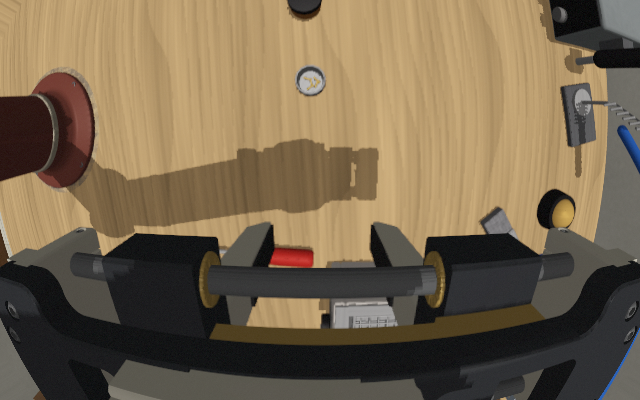

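The cup stands at (311,81) and the jar at the top edge (305,3).

Run:
```python
from h import *; import pickle
im=cv2.imread("pics/w6.png"); P=pickle.load(open("w6.pkl","rb")); hsv=cv2.cvtColor(im,cv2.COLOR_BGR2HSV)
m=cv2.morphologyEx((hsv[...,1]<85).astype(np.uint8),cv2.MORPH_CLOSE,np.ones((5,5)))
blobs(im,m,36,P,(285,60,340,110)); print(cast("wrist",311,80,36,P), np.array(P["cam_to_world"])[:3,3])
```

```text
c [443.    6.3] size [35.6 36.1] long dir 130.4 (295, 64, 31, 32)
[444.14514735   5.50054953  36.        ] [453.24238361 -39.46324439 399.17668717]
```

Call:
servo_tool(plan=[0.4,-0.006,0.08,0,0,0.4,-0.013,0.18,0,0,0.4,-0.013,0.233,-0.06,0,0.4,-0.013,0.233,-0.15,0,0.4,-0.013,0.233,-0.25,0,0.4,-0.013,0.233,-0.35,0,0.4,-0.013,0.233,-0.42,0,0.4,-0.013,0.233,-0.45,0])

```text
time_s: 19.4
ee_pos: [443.8, 5.5, 23.7]
ee_rot: [[0.067, 0.998, -0.001], [0.998, -0.067, -0.001], [-0.001, -0.001, -1.0]]
force: [-0.1, 0.1, 0.9]
finger_gap: 0.599
grasp_force: 0.0
```

Call:
servo_tool(plan=[0.5,0,0,0,0,1,0,0,0,0,1,0,0,0,0,1,0,0,0,0,1,0,0,0,0,1,0,0,0,0,1,0,0,0,0,1,0,0,0,0])

```text
time_s: 20.4
ee_pos: [444.4, 5.9, 26.0]
ee_rot: [[0.067, 0.998, 0.002], [0.998, -0.067, -0.0], [-0.0, 0.002, -1.0]]
force: [0.5, -0.4, 6.6]
finger_gap: 0.382
grasp_force: 30.0
```

Call:
servo_tool(plan=[1,0,0,0.04,0,1,0,0,0.14,0,1,0.01,-0.03,0.26,0,1,0.04,-0.13,0.34,0,1,0.07,-0.24,0.36,0,1,0.1,-0.35,0.36,0,1,0.125,-0.46,0.36,0,1,0.15,-0.57,0.36,0])

```text
time_s: 21.4
ee_pos: [518.3, -280.7, 205.1]
ee_rot: [[0.067, 0.998, -0.0], [0.998, -0.067, 0.0], [0.0, -0.0, -1.0]]
force: [0.7, 0.0, -0.7]
finger_gap: 0.38
grasp_force: 30.0
```

Call:
servo_tool(plan=[1,0.015,-0.06,0,0,1,0.015,-0.073,0,0,1,0.015,-0.073,0,0,1,0.015,-0.073,0,0,1,0.015,-0.073,0,0,1,0.015,-0.073,0,0,1,0.015,-0.073,0,0,1,0.015,-0.073,0,0])

```text
time_s: 22.4
ee_pos: [526.1, -315.4, 205.2]
ee_rot: [[0.067, 0.998, -0.0], [0.998, -0.067, -0.0], [-0.0, -0.0, -1.0]]
force: [0.9, -0.3, -0.7]
finger_gap: 0.382
grasp_force: 30.0
```

Run:
```python
from h import *
P=optics.camera_params("wrist"); im=optics.capture("wrist"); t=optics.capture("top")
t=cv2.resize(t[150:250,400:520],None,fx=4,fy=4,interpolation=cv2.INTER_CUBIC)
o=np.zeros((400,640,3),np.uint8); cv2.imwrite("pics/w7.png",np.vstack([cv2.resize(im,None,fx=.75,fy=.75),cv2.resize(t,(480,290))]))
s=env.get_state(); print(s["time_s"],np.round(s["ee_pos"],1),s["finger_gap"],s["grasp_force"])
```

```text
22.5 [ 526.1 -315.4  205.1] 0.38260704227532594 29.999784249812365
```

View pics/w7.png

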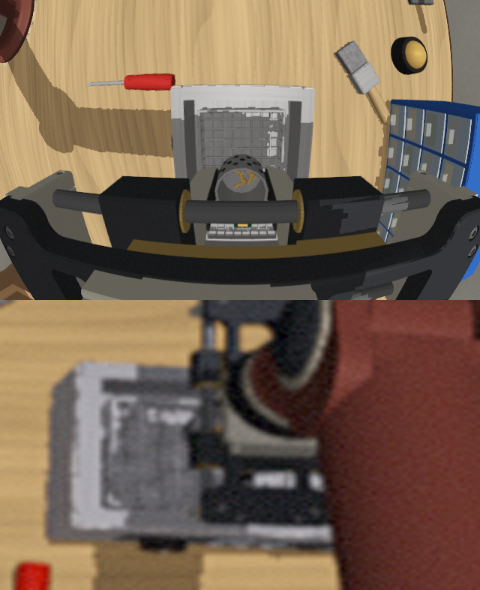

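The cup hangs upright over the +y half of the basket, and the board isn't in the way. Lowering.

Call:
servo_tool(plan=[1,0,0,-0.06,0,1,0,0,-0.11,0,1,0,0,-0.15,0,1,0,0,-0.18,0,1,0,0,-0.205,0,1,0,0,-0.22,0,1,0,0,-0.23,0,1,0,0,-0.232,0])

```text
time_s: 23.5
ee_pos: [526.3, -315.5, 90.0]
ee_rot: [[0.067, 0.998, 0.0], [0.998, -0.067, -0.001], [-0.001, 0.0, -1.0]]
force: [-2.1, 0.8, 6.0]
finger_gap: 0.384
grasp_force: 30.0
```

Call:
servo_tool(plan=[1,0,0,0,0,0.6,0,0,0,0,0.35,0,0,0,0,0.35,0,0,0,0,0.35,0,0,0,0,0.35,0,0,0.01,0,0.35,0,0,0.04,0,0.35,0,0,0.1,0])

```text
time_s: 24.5
ee_pos: [525.6, -315.2, 139.6]
ee_rot: [[0.067, 0.998, -0.002], [0.998, -0.067, 0.001], [0.001, -0.002, -1.0]]
force: [0.1, 0.4, 0.5]
finger_gap: 0.652
grasp_force: 0.0
```

Call:
servo_tool(plan=[0.35,0,0,0.12,0,0.35,0,0.1,0.2,0,0.35,0,0.22,0.25,0,0.35,0,0.34,0.28,0,0.35,-0.01,0.46,0.28,0,0.35,-0.02,0.58,0.28,0,0.35,-0.03,0.7,0.28,0,0.35,-0.04,0.82,0.28,0])

```text
time_s: 25.5
ee_pos: [505.8, 96.7, 280.6]
ee_rot: [[0.067, 0.998, 0.002], [0.998, -0.067, 0.0], [0.0, 0.002, -1.0]]
force: [1.1, 0.6, -1.0]
finger_gap: 0.649
grasp_force: 0.0
```

Call:
servo_tool(plan=[0.2,0,0.1,0,0.08,0.2,0,0.2,0,0.16,0.2,0,0.29,0,0.17,0.2,0,0.3,0,0.17,0.2,0,0.3,0,0.17,0.2,0,0.3,0,0.17,0.2,0,0.3,0,0.17,0.2,0,0.3,0,0.17])

```text
time_s: 26.5
ee_pos: [506.4, 243.7, 279.2]
ee_rot: [[-0.197, 0.98, 0.0], [0.98, 0.197, -0.0], [-0.0, 0.0, -1.0]]
force: [-0.0, -0.4, -0.6]
finger_gap: 0.801
grasp_force: 0.0
```

Run:
```python
from h import *
P=optics.camera_params("wrist"); im=optics.capture("wrist"); t=optics.capture("top"); import pickle; pickle.dump(P,open("w8.pkl","wb")); cv2.imwrite("pics/w8.png",im); cv2.imwrite("pics/t8.png",t)
t=cv2.resize(t[155:245,400:520],(480,360),interpolation=cv2.INTER_CUBIC)
cv2.imwrite("pics/v8.png",np.vstack([cv2.resize(im,(384,240)),cv2.resize(t,(384,288))]))
s=env.get_state(); print(s["time_s"],np.round(s["ee_pos"],1),np.round(s["ee_rot"],3)[:2,0],np.round(s["qpos"]))
```

```text
26.6 [506.2 244.1 279.2] [-0.198  0.98 ] [ -1.  30. -43.  92.  22.  67. -38.]
```

View pics/v8.png

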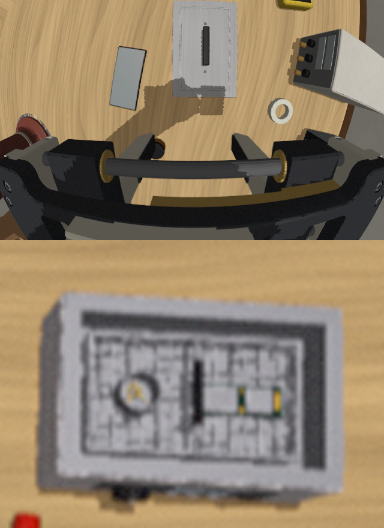

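In the tank the cup stands upright on one side and the board lies flat on the other. The lid is in the wrist view at about (340,82) full scale, its handle vertical in the image.

Run:
```python
from h import *; import pickle
im=cv2.imread("pics/w8.png"); P=pickle.load(open("w8.pkl","rb")); hsv=cv2.cvtColor(im,cv2.COLOR_BGR2HSV)
print("handle");blobs(im,hsv[...,2]<70,44,P,(325,20,360,125))
print("flange");blobs(im,cv2.morphologyEx(((hsv[...,1]<60)).astype(np.uint8),cv2.MORPH_CLOSE,np.ones((7,7))),11,P,(280,0,400,170),500)
```

```text
handle
c [508.1 366.6] size [12.3 81.2] long dir 101.3 (338, 44, 11, 65)
flange
c [508.  369.4] size [145.5 229.2] long dir 101.1 (287, 0, 109, 163)
```

Call:
servo_tool(plan=[0.3,0.002,0.1,-0.03,0,0.4,0.004,0.2,-0.08,0,0.5,0.004,0.246,-0.16,0,0.6,0.004,0.246,-0.26,0,0.6,0.004,0.246,-0.36,0,0.6,0.004,0.246,-0.43,0,0.6,0.004,0.246,-0.47,0,0.6,0.004,0.246,-0.486,0])

```text
time_s: 27.6
ee_pos: [508.1, 367.6, 35.5]
ee_rot: [[-0.199, 0.98, -0.001], [0.98, 0.199, -0.0], [-0.0, -0.001, -1.0]]
force: [0.3, 0.6, -0.2]
finger_gap: 0.402
grasp_force: 0.0
```

Call:
servo_tool(plan=[1,0,0,0,0,1,0,0,0,0,1,0,0,0,0,1,0,0,0,0,1,0,0,0,0,1,0,0,0,0,1,0,0,0,0,1,0,0,0,0])

```text
time_s: 28.6
ee_pos: [508.7, 368.2, 37.4]
ee_rot: [[-0.199, 0.98, 0.002], [0.98, 0.199, 0.001], [0.001, 0.002, -1.0]]
force: [-0.5, -1.3, 6.3]
finger_gap: 0.148
grasp_force: 30.0
```

Call:
servo_tool(plan=[1,0,0,0.02,0,1,0,0,0.08,0,1,0,0,0.17,0,1,0,-0.02,0.27,-0.03,1,0,-0.07,0.35,-0.07,1,0,-0.15,0.39,-0.11,1,0,-0.24,0.39,-0.15,1,0,-0.34,0.39,-0.171])

```text
time_s: 29.6
ee_pos: [507.2, 196.1, 230.9]
ee_rot: [[0.068, 0.998, -0.001], [0.998, -0.068, -0.001], [-0.001, -0.001, -1.0]]
force: [0.2, 0.3, -3.9]
finger_gap: 0.146
grasp_force: 30.0
```

Call:
servo_tool(plan=[1,0,-0.1,0,0,1,0.01,-0.2,0,0,1,0.01,-0.3,0,0,1,0.02,-0.4,0,0,1,0.02,-0.5,0,0,1,0.03,-0.6,0,0,1,0.03,-0.7,0,0,1,0.03,-0.78,0,0])

```text
time_s: 30.6
ee_pos: [521.7, -195.0, 230.3]
ee_rot: [[0.07, 0.998, -0.003], [0.998, -0.07, -0.0], [-0.0, -0.003, -1.0]]
force: [-0.4, -0.6, -4.5]
finger_gap: 0.145
grasp_force: 30.0
```

Call:
servo_tool(plan=[1,0,-0.08,0,0,1,0,-0.15,0,0,1,0,-0.21,0,0,1,0,-0.26,0,0,1,0,-0.3,0,0,1,0,-0.33,0,0,1,0,-0.339,0,0,1,0,-0.339,0,0])

```text
time_s: 31.6
ee_pos: [523.2, -361.2, 231.0]
ee_rot: [[0.068, 0.998, -0.0], [0.998, -0.068, 0.001], [0.001, -0.0, -1.0]]
force: [-0.8, -1.1, -3.1]
finger_gap: 0.147
grasp_force: 30.0
```

Run:
```python
from h import *
P=optics.camera_params("wrist"); im=optics.capture("wrist"); import pickle; pickle.dump(P,open("w9.pkl","wb")); cv2.imwrite("pics/w9.png",im)
s=env.get_state(); print(s["time_s"],np.round(s["ee_pos"],1),np.round(s["ee_rot"],3)[:2,0],np.round(s["force"],1),np.round(s["moment"],2),s["finger_gap"])
```

```text
31.65 [ 523.4 -360.6  231.2] [0.067 0.998] [-0.6  0.1 -4.3] [-0.02 -0.09 -0.04] 0.14665636186089737
```

View pics/w9.png

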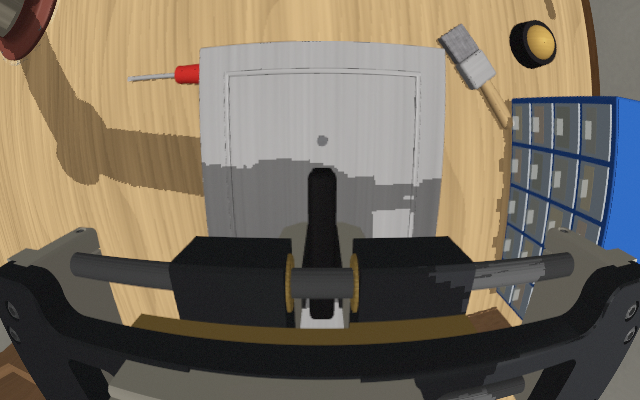

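The lid hangs level over the tank, with its front flange corners at (200,48) and (445,49).

Run:
```python
from h import *; import pickle
P=pickle.load(open("w9.pkl","rb"))
a,b=[cast("wrist",*p,206,P)[:2] for p in [(200,48),(445,49)]]
e=b-a; n=np.linalg.norm(e); ex=e/n; ey=np.array([-ex[1],ex[0]])
print(a,b,n,np.degrees(np.arctan2(e[1],e[0])),(a+b)/2-113*ey)
```

```text
[ 460.09948409 -245.02431667] [ 602.2293035  -255.16536853] 142.49114533605058 -4.081173588108404 [ 523.12221786 -362.80829968]
```

Lid centre is within about 1.5 mm of the tank's. Lowering.

Call:
servo_tool(plan=[1,0,0.002,-0.04,0,1,0,0.002,-0.08,0,1,0,0.002,-0.11,0,1,0,0.002,-0.135,0,1,0,0.002,-0.152,0,1,0,0.002,-0.165,0,1,0,0.002,-0.172,0,1,0,0.002,-0.175,0])

```text
time_s: 32.65
ee_pos: [523.2, -360.9, 144.5]
ee_rot: [[0.068, 0.998, 0.0], [0.998, -0.068, -0.0], [-0.0, 0.0, -1.0]]
force: [-3.0, 1.3, 3.0]
finger_gap: 0.147
grasp_force: 30.0
```

Call:
servo_tool(plan=[1,0,0,-0.001,0,1,0,0,-0.001,0,1,0,0,-0.001,0,1,0,0,-0.001,0,1,0,0,-0.001,0,1,0,0,-0.001,0,1,0,0,-0.001,0,1,0,0,-0.001,0])

```text
time_s: 33.65
ee_pos: [523.2, -360.9, 144.5]
ee_rot: [[0.068, 0.998, 0.0], [0.998, -0.068, -0.001], [-0.001, 0.0, -1.0]]
force: [-3.3, 2.0, 5.7]
finger_gap: 0.149
grasp_force: 30.0
```

Contact came at TCP 144.5, and 37.4 + 107 = 144.4, so the lid is seated. Releasing and rising.

Call:
servo_tool(plan=[0.7,0,0,0.001,0,0.5,0,0,0.002,0,0.5,0,0,0.002,0,0.5,0,0,0.002,0,0.5,0,0,0.005,0,0.5,0,0,0.04,0,0.5,0,0,0.1,0,0.5,0,0,0.2,0])

```text
time_s: 34.65
ee_pos: [522.3, -360.7, 243.9]
ee_rot: [[0.068, 0.998, -0.002], [0.998, -0.068, 0.001], [0.001, -0.002, -1.0]]
force: [0.4, -1.0, -0.5]
finger_gap: 0.501
grasp_force: 0.0
```

Call:
servo_tool(plan=[0.5,0,0.1,0.05,0,0.5,0,0.2,0.1,0,0.5,0,0.3,0.1,0,0.5,0,0.42,0.1,0,0.5,0,0.54,0.1,0,0.5,0,0.6,0.1,0,0.5,0,0.6,0.1,0,0.5,0,0.6,0.1,0])

```text
time_s: 35.65
ee_pos: [523.3, -62.6, 293.7]
ee_rot: [[0.07, 0.998, 0.001], [0.998, -0.07, -0.002], [-0.001, 0.001, -1.0]]
force: [0.0, -0.7, 0.8]
finger_gap: 0.499
grasp_force: 0.0
```

Run:
```python
from h import *
t=optics.capture("top"); q=optics.capture("scene"); cv2.imwrite("pics/t10.png",t); cv2.imwrite("pics/s10.png",q)
cv2.imwrite("pics/v10.png",np.vstack([cv2.resize(t[130:300,380:540],(480,510)[:2] if 0 else (320,340)),cv2.resize(q[160:280,80:240],(320,240))]))
s=env.get_state(); print(s["time_s"],np.round(s["ee_pos"],1),s["grasp_force"])
```

```text
35.75 [523.2 -63.2 293.2] 0.0
```

View pics/v10.png

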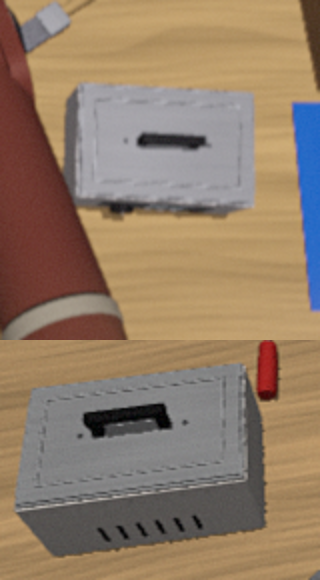

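The lid lies flat on the rim and centred in both views, with its handle at (172,140) in the top crop. The arm is clear, so I'm handing in.

```bash
python3 -c "
from cell import env; print(env.hand_in())"
```

```text
the job is handed in; nothing more can be done
None
```

I handed the job in at about 36 s with the basket, board, cup and lid all in place, everything let go and no bystander touched; the hand-in returned no verdict, and my last check was the top and scene pictures.

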